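# Put the last stamp away and snap the clip box shut

### The job

Put the loose shortbread stamp with the slant-cut plate back flat in the empty place in the clip-lock box, beside the two stamps already in it, then shut the lid and press the three clips home one after another round the rim until every one has snapped. Leave the round stamp and everything else on the bench where they are.

Things in the scene. Friction and masses are not known exactly. Their poses are not given: they have to be found in the camera images.
- box: Low milky-white plastic tub, fixed, 120 (its x) x 176 (y) x 58 mm high; walls 3, floor 4 mm thick. Origin: centre of its underside; x points from its front (robot side) to its hinge side, y to its left. A flange stands out 6 mm round the front, left and right, 43 to 48 mm up. Three stamps fill its floor in a row along y, with about 5 mm play.
- gap (a point): Centre of the empty place, on the tub's inner floor: 53 mm from the tub's centre towards -y. The stamp belongs with its origin here and its x and y axes along the tub's.
- stamp: The loose stamp, standing on the bench: 8 mm cast aluminium plate with a wooden grip on top, 160 g. Plate outline in its own frame (mm): (-52,-27), (52,-27), (52,15), (-52,39): straight edge at -y, slanted edge at +y, 66 mm wide end at -x, 42 mm end at +x. Origin: underside, below the grip. It fits only one way round, its slant against the twin's.
- stamp_grip (a point): Centre of that stamp's grip: a wooden bar 16 mm thick (stamp x) x 30 mm long (stamp y) x 22 mm high, centre 34 mm above the stamp's underside; it runs from 23 to 45 mm. Pinch it across its 16 mm.
- stamp_twin: The same stamp, already in the middle of the box, turned half round (its x axis points to the box's -x), origin 5 mm from the tub's centre towards +y. Loose, same grip.
- stamp_oblong: Stamp with an oblong plate 104 (x) x 48 (y) x 8 mm, already at the box's +y end, origin 60 mm from the tub's centre. Loose, same grip.
- lid (a joint): Lid angle, rad: 0 shut, 1.75 to 2 at the start (leaning back past upright), stop at 2.05. Stiff hinge: stays where left above 1.2, falls shut by its own weight below about 1.1. The lid is a clear plate 126 deep x 182 wide x 4 mm, its top 63 mm above the bench when shut, the middle panel 3 mm higher.
- lid_hinge (a point): Middle of the lid's hinge line: at the tub's x = +60 mm, y = 0, 58 mm above the bench; the hinge runs along the tub's y.
- lid_edge (a point): Middle of the lid's free edge, 125 mm from the hinge. The front clip takes up the middle 52 mm of this edge; the edge is bare beyond that, out to 91 mm either side, so the lid can be pushed over from behind near a corner without touching a clip. With the lid open the edge is up to 185 mm and the front clip up to 215 mm above the bench.
- clip_front (a joint): Angle of the front clip, rad: 0 snapped home (hanging straight down over the flange), 1.57 straight out in the lid's plane; starts at 1.2 to 1.85, stop 1.95, stays where left. Grey flap 52 mm wide, 33 mm long, with a round thumb lip at its end. With the lid shut, swing it down and press its lower part inwards: at about 0.35 its hook meets the flange; 8 to 15 N near its end snaps it home.
- clip_front_hinge (a point): Middle of the front clip's hinge line: on the front (tub's -x) edge of the lid, 66 mm from the tub's centre, outward = tub's -x, 60 mm above the bench when the lid is shut. Shut, the flap's outer face stands 6 mm outside this line, its rounded thumb lip 9 mm, its lower end 27 mm above the bench.
- clip_front_lip (a point): Middle of the thumb lip at the end of the front clip, 30 mm from its hinge.
- clip_left (a joint): Angle of the left clip, rad: 0 snapped home (hanging straight down over the flange), 1.57 straight out in the lid's plane; starts at 1.2 to 1.85, stop 1.95, stays where left. Grey flap 52 mm wide, 33 mm long, with a round thumb lip at its end. With the lid shut, swing it down and press its lower part inwards: at about 0.35 its hook meets the flange; 8 to 15 N near its end snaps it home.
- clip_left_hinge (a point): Middle of the left clip's hinge line: on the left (+y) edge of the lid, 94 mm from the tub's centre, at tub x = -2 mm, outward = tub's +y, 60 mm above the bench when the lid is shut. Shut, the flap's outer face stands 6 mm outside this line, its rounded thumb lip 9 mm, its lower end 27 mm above the bench.
- clip_left_lip (a point): Middle of the thumb lip at the end of the left clip, 30 mm from its hinge.
- clip_right (a joint): Angle of the right clip, rad: 0 snapped home (hanging straight down over the flange), 1.57 straight out in the lid's plane; starts at 1.2 to 1.85, stop 1.95, stays where left. Grey flap 52 mm wide, 33 mm long, with a round thumb lip at its end. With the lid shut, swing it down and press its lower part inwards: at about 0.35 its hook meets the flange; 8 to 15 N near its end snaps it home.
- clip_right_hinge (a point): Middle of the right clip's hinge line: on the right (-y) edge of the lid, 94 mm from the tub's centre, at tub x = -2 mm, outward = tub's -y, 60 mm above the bench when the lid is shut. Shut, the flap's outer face stands 6 mm outside this line, its rounded thumb lip 9 mm, its lower end 27 mm above the bench.
- clip_right_lip (a point): Middle of the thumb lip at the end of the right clip, 30 mm from its hinge.
- stamp_round: A stamp with a round plate of 64 mm diameter and the same grip, 45 mm high, loose on the bench: leave it. Origin under its centre.
- scraper: Dough scraper lying flat, steel blade 130 x 70 mm with a white handle. Leave it.
- brush: Pastry brush, 200 mm long, lying. Leave it.
- bowl: Small steel bowl, 120 mm wide, 55 mm high. Leave it.
- jar: Glass jar with a steel cap, 68 mm wide, 95 mm high. Leave it.
- spool: Spool of paper ribbon, 72 mm wide, 31 mm high, lying flat. Leave it.
Not all that is in view belongs to the job. What is shaped like the stamp but blue, green or turquoise is not meant.

How it is judged:
By the outcome, as a careful person would: the job done as asked, in the order asked, and still so for the second after the job is handed in, with the robot touching nothing.
It also fails if it takes over 72 s, if anything falls off the work surface, if the arm or the gripper's body presses on something with over 40 N, if the wrist force passes 120 N, or if a joint passes its speed limit or range.

### The arm

A 6-joint arm with a two-finger parallel gripper is mounted at the origin on the work surface. World frame = base frame: x ahead of the robot, y to its left, z up, the work surface at z = 0. Lengths are in m, angles in degrees, forces in N, time in s.
With the tool pointing down it reaches from about 0.375 to 0.825 m from the base axis. Payload 5.5 kg.
Tool frame: the origin (TCP) lies between the finger pads; the fingertips stand env.tcp_to_tips ahead of it and the grasp point (between the pads) lies 5 mm behind it (env.tcp_to_tips is the distance from the TCP to the fingertips, in m); z points along the fingers, y is the line along which they close (so a half turn about z gives the same grasp; the last joint's range is limited). The gripper opens to 85 mm and grips with 20 to 120 N. Pads are 22 mm wide; open, the fingers measure 114 mm over their backs; the gripper's body (76 mm by 85 mm) begins 54 mm behind the grasp point. The pads swing forward as they close: fully open they stand 13 mm farther back than shut.
Start: joints at [70.245, 17.962, -2.699, 69.339, 0, 90], TCP at [0.203, 0.565, 0.245] pointing down, gripper open.
Joint ranges: [-152.73, 152.73], [-39.44, 99.34], [-58.76, 71.6], [-118.89, 123.64], [-81.53, 83.1], [-180, 180]. Speed limits (degrees/s): [136.94, 136.94, 172.46, 180, 180, 180].

### API

Orientations are given as a 3x3 rotation matrix whose columns are the frame's x, y, z axes.
In Python, from bench import env, get_image, job gives the robot as it stands.
- The arm moves only by the tool move_arm, never from a script. Its argument "rows" is text: rows parted by semicolons, each of 7 numbers parted by spaces: the shift along the tool's x, y, z in cm, then the turn, a rotation vector about the tool's x, y, z in degrees, then the opening, from 0 (shut) to 1 (fully open). In form: tx ty tz rx ry rz gripper; .... A call has 1 to 8 rows; each row shifts and turns the commanded pose from where the row before left it, along the tool's axes as they then stand; what a row does not reach is not made up. A row lasts 1/10 s, in which the tool goes at most 50 mm and 8.59 degrees, less where a joint would pass 70% of its speed; a pose out of reach is approached as far as the arm can. A call is refused whole if a number of a shift passes 5 or a number of a turn 8.59, either way. A call with a gripper value outside its range is refused whole. The fingers move at their own pace and stop on an object; the grip force is fixed at half the most. Time passes only in rows, so rows that do not move let the fingers close. It gives the time, the measured TCP pose, the force, the opening and the grip force at its end, in the units of the state.
- env.state(): the state, without advancing time (a new reading comes with each control period).
- get_image(name): name is "scene" or "top"; returns a dict with "frame" (384x512x3 uint8, red, green, blue), "K" (3x3 intrinsics, pixels), "pose" (4x4, takes a point from camera to world coordinates). Camera axes: x right, y up, looking along -z (the intrinsics and any distortion apply to the point x, -y, -z); pixel columns grow to the right and rows downward; lengths in m; the calibration is good to about 2 mm. A picture is of the moment at which its call begins. There is no depth.
- job.close_job(): hands the job in; it is judged then, once.
The state is a dict: "t": time; "q": joint angles; "joint_velocities": joint speeds; "joint_efforts": joint torques, N m; "tool_pos": TCP position; "tool_rot": TCP orientation; "wrist_force": force on the tool from outside, world axes, zero at the start; "ft_torque": the same for the moment, N m; "opening": opening from 0.0 (shut) to 1.0 (fully open); "grasp_force": force on a finger pad.
Only numpy, scipy, OpenCV 4.12 (cv2) and the standard library are available. Lean on these libraries where they do the work, as an engineer would, in place of code of your own. Each camera call takes 0.05 s, during which the arm holds its last target. There are 200 camera calls.

## Working session

There is one attempt and no reset: what is moved stays moved. The work goes in short steps, Python scripts to look and compute and a tool call to move; the robot and the scene stay as the last step left them, time stands still between calls to the robot, and variables do not carry over. Pictures are saved under pics/ and viewed, at most 10 in all, crops included, and the job is handed in when it is done.

Besides the shell and the picture viewer there is one more tool, called after "Call:" as a command line: name --argument value ..., lists and objects as JSON in quotes. move_arm: Moves the arm, as the interface text tells. Its arguments: {"type":"object","properties":{"rows":{"type":"string"}},"required":["rows"]}

```bash
mkdir -p pics; ls; python3 - <<'E'
from bench import env,get_image,job
import cv2,numpy as np
print(env.state()); print(env.tcp_to_tips)
for n in("scene","top"):
    d=get_image(n); cv2.imwrite(f"pics/{n}0.png",cv2.resize(d["frame"][:,:,::-1],(800,600),interpolation=cv2.INTER_CUBIC)); np.savez(f"{n}0.npz",**d)
    print(d["K"],d["pose"],d.keys())
E
```

```text
pics
{'t': 0.0, 'q': array([ 7.02465756e+01,  1.80046078e+01, -2.75367846e+00,  6.93394994e+01,
       -9.51669878e-04,  9.00030312e+01]), 'joint_velocities': array([ 0.00554419, -0.02861048, -0.03528101,  0.00894557,  0.04514294,
       -0.09176295]), 'joint_efforts': array([-8.58540825e-04, -5.39581275e+01,  3.39753485e+01,  1.91032776e-02,
        2.07294482e-05, -1.79150032e-05]), 'tool_pos': array([0.20260369, 0.56417641, 0.24443439]), 'tool_rot': array([[-9.41137945e-01,  3.38022267e-01, -5.61179340e-04],
       [ 3.38022732e-01,  9.41136565e-01, -1.61186551e-03],
       [-1.67000386e-05, -1.70667917e-03, -9.99998543e-01]]), 'wrist_force': array([-0.47898526,  1.10655394, -0.04477937]), 'ft_torque': array([-0.02010777,  0.02552719,  0.00191641]), 'grasp_force': 0.0, 'opening': 1.000650106708139}
0.014
[[456.2813063    0.         252.81516894]
 [  0.         456.2813063  191.43168287]
 [  0.           0.           1.        ]] [[ 0.07511744 -0.82429283  0.56115835  1.30675335]
 [ 0.99713428  0.06715798 -0.03482856  0.07223128]
 [-0.00897733  0.56216646  0.82697538  1.26356989]
 [ 0.          0.          0.          1.        ]] dict_keys(['frame', 'K', 'pose'])
[[470.05198234   0.         249.37882445]
 [  0.         470.05198234 192.65538984]
 [  0.           0.           1.        ]] [[ 0.0091919   0.99398796 -0.10910287  0.31904772]
 [-0.99995326  0.00946405  0.00197685  0.11172155]
 [ 0.00299752  0.1090796   0.9940285   1.77320208]
 [ 0.          0.          0.          1.        ]] dict_keys(['frame', 'K', 'pose'])
```

View pics/scene0.png

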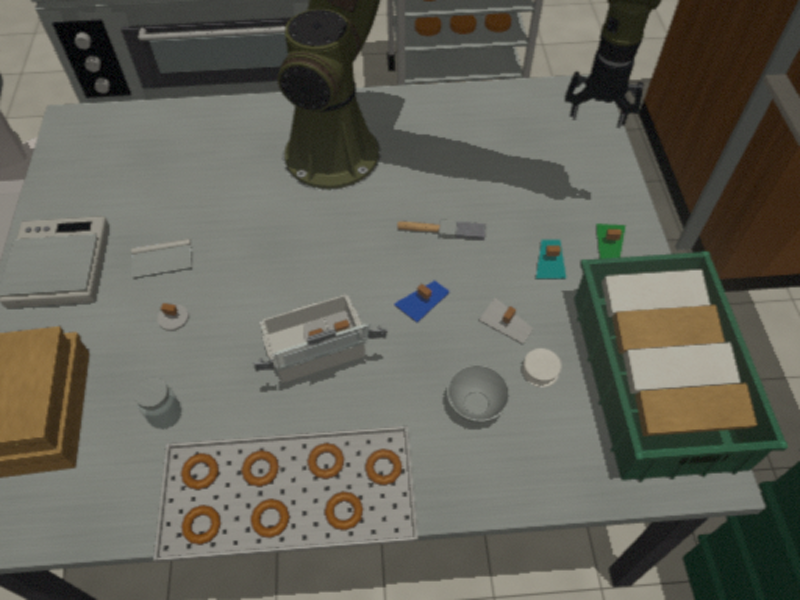

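View pics/top0.png

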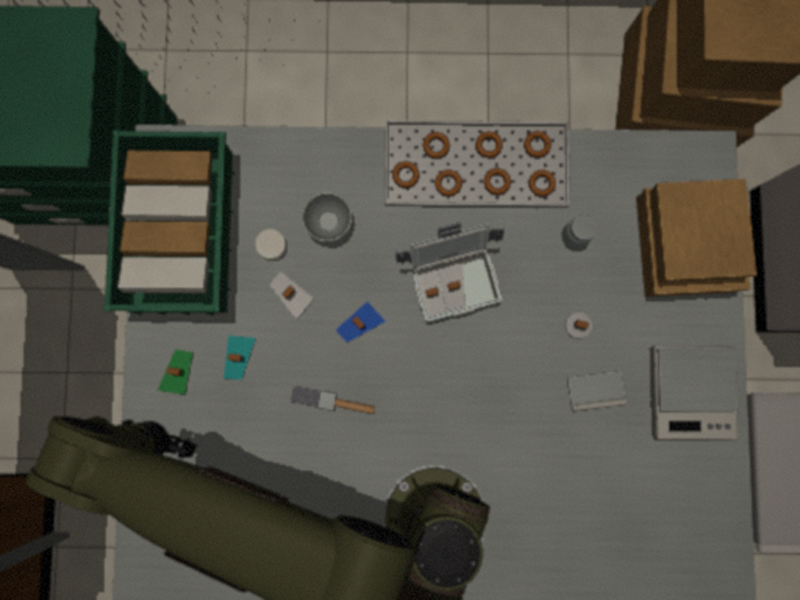

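The top view shows the loose stamp at about (290,295), the box at (457,290) with its lid open towards +x, and the round stamp at (580,325). Next I'll take enlarged crops and measure.

```bash
cat > h.py <<'E'
import numpy as np,cv2
from bench import env,get_image,job
def rays(d,uv):
    uv=np.atleast_2d(np.array(uv,float)); K=d["K"];P=d["pose"]
    c=np.c_[(uv[:,0]-K[0,2])/K[0,0],-(uv[:,1]-K[1,2])/K[1,1],-np.ones(len(uv))]
    return P[:3,3],c@P[:3,:3].T
def onz(d,uv,z):
    o,r=rays(d,uv); return o+r*((z-o[2])/r[:,2])[:,None]
def proj(d,p):
    p=np.atleast_2d(p);P=d["pose"];K=d["K"]; c=(p-P[:3,3])@P[:3,:3]
    return np.c_[K[0,0]*c[:,0]/-c[:,2]+K[0,2],K[1,1]*-c[:,1]/-c[:,2]+K[1,2]]
def tri(d1,u1,d2,u2):
    A=[];b=[]
    for d,u in((d1,u1),(d2,u2)):
        o,r=rays(d,u); r=r[0]/np.linalg.norm(r[0]); M=np.eye(3)-np.outer(r,r); A.append(M);b.append(M@o)
    return np.linalg.lstsq(np.vstack(A),np.hstack(b),rcond=None)[0]
def crop(d,u0,v0,w,h,s): return cv2.resize(d["frame"][v0:v0+h,u0:u0+w,::-1],None,fx=s,fy=s,interpolation=cv2.INTER_CUBIC)
E
python3 - <<'E'
from h import *
a=np.load("top0.npz");b=np.load("scene0.npz")
# top box (265..330, 140..210) ; scene box(160..250,185..245); stamp
A=crop(a,250,140,75,68,5);B=crop(b,160,185,90,68,5)
C=crop(a,165,168,45,40,5);D=crop(b,300,185,45,40,5)
im=np.zeros((560,830,3),np.uint8)
im[:340,:375]=A; im[:340,380:830]=B; im[345:545,:225]=C; im[345:545,380:605]=D
cv2.imwrite("pics/crops.png",im[:,:800])
for n,d,win in(("top",a,(165,168,45,40)),("scene",b,(300,185,45,40))):
    u,v,w,h=win; f=d["frame"][v:v+h,u:u+w].astype(float)
    hsv=cv2.cvtColor(f.astype(np.uint8),cv2.COLOR_RGB2HSV)
    g=(hsv[...,1]>90)&(hsv[...,0]<25)
    ys,xs=np.nonzero(g); print(n,"grip",xs.mean()+u,ys.mean()+v,g.sum())
    gray=f.mean(2); print(np.median(gray),gray.max()); 
    m=cv2.morphologyEx(((gray>np.median(gray)+15)|g).astype(np.uint8),cv2.MORPH_CLOSE,np.ones((3,3)))
    c=max(cv2.findContours(m,0,2)[0],key=cv2.contourArea)
    print(cv2.contourArea(c),(cv2.approxPolyDP(c,2,True)[:,0]+[u,v]).tolist())
E
```

```text
top grip 184.0 186.5 30
105.66666666666667 144.0
353.0 [[179, 174], [173, 183], [190, 202], [199, 189]]
scene grip 325.54761904761904 200.6904761904762 42
127.33333333333333 166.66666666666666
30.5 [[326, 196], [323, 205], [329, 199]]
```

View pics/crops.png

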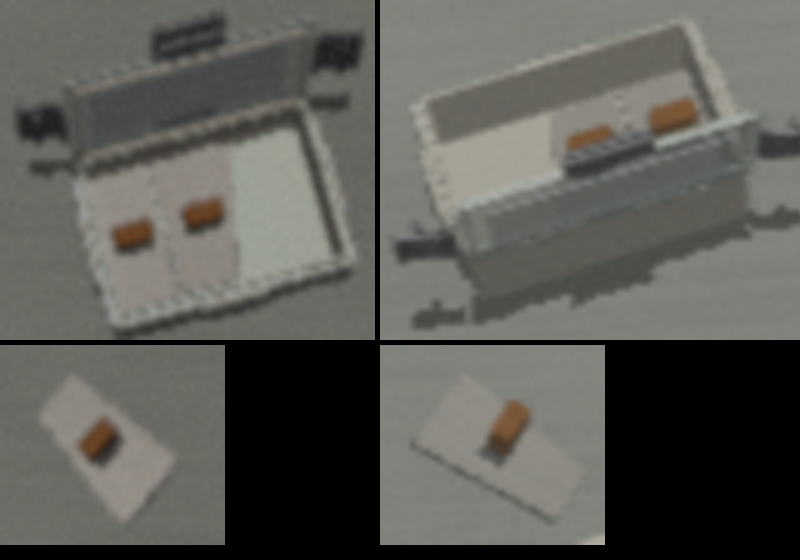

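The crops show the stamp's narrow end at its upper left, with its slant edge on the lower-left side. The gap is at the box's right (-y) end. I'll fit the poses from the corners and triangulate the clips and grips.

```bash
cat > fit.py <<'E'
from h import *
from scipy.optimize import least_squares
a=np.load("top0.npz");b=np.load("scene0.npz")
cv=lambda p,u0,v0,x0=0,y0=0:(np.array(p,float)-[x0,y0]+.5)/5-.5+[u0,v0]
ta=lambda p:cv(p,250,140); sb=lambda p:cv(p,160,185,380,0)
def pose(obs,x0):
    def f(x):
        c,s=np.cos(x[2]),np.sin(x[2]);r=[]
        for d,uv,P in obs:
            P=np.array(P)/1e3; w=np.array([x[0]+c*P[0]-s*P[1],x[1]+s*P[0]+c*P[1],P[2]]); r.append(proj(d,w)[0]-uv)
        return np.ravel(r)
    q=least_squares(f,x0,loss="soft_l1").x; return q,f(q).reshape(-1,2)
E
python3 - <<'E'
from fit import *
np.set_printoptions(precision=4,suppress=True)
st=lambda p:cv(p,165,168,0,345); ss=lambda p:cv(p,300,185,380,345)
T=[(a,st((72,375)),(52,-27,8)),(a,st((38,415)),(52,15,8)),(a,st((125,523)),(-52,39,8)),(a,st((176,457)),(-52,-27,8))]
# scene: right=+y, down=+x : narrow end (stamp+x) at lower right
S=[(b,ss((584,475)),(52,-27,8)),(b,ss((555,517)),(52,15,8)),(b,ss((411,440)),(-52,39,8)),(b,ss((463,374)),(-52,-27,8))]
for o in(T,S,T+S):
    q,r=pose(o,[.6,.25,.9]);print("stamp",q[:2],np.degrees(q[2]),r.round(1).tolist())
g=tri(a,[184,186.5],b,[325.5,200.7]);print("grip tri",g)
BT=[(a,ta((118,330)),(-66,94,45)),(a,ta((353,266)),(-66,-94,45)),(a,ta((303,103)),(60,-88,58))]
BS=[(b,sb((688,20)),(-60,88,58)),(b,sb((414,103)),(-60,-88,58))]
for o in(BT,BS,BT+BS):
    q,r=pose(o,[.65,0,.27]);print("box",q[:2],np.degrees(q[2]),r.round(1).tolist())
x,y,t=q;R=np.array([[np.cos(t),-np.sin(t)],[np.sin(t),np.cos(t)]])
def loc(p): return np.r_[(p[:2]-[x,y])@R,p[2]]
for n,p1,p2 in(("obl grip",(133,234),(673,114)),("twin grip",(203,212),(590,137)),("frontlip",(190,28),(610,150)),("leftlip",(25,123),(800,145)),("rightlip",(355,50),(405,250))):
    p=tri(a,ta(p1),b,sb(p2));print(n,p,"local",loc(p), "err",proj(a,p)[0]-ta(p1))
E
```

```text
stamp [0.5317 0.3513] 52.53765936369837 [[-0.1, -0.5], [-0.2, 0.2], [-0.2, 0.4], [0.6, -0.1]]
stamp [0.5401 0.35  ] 104.84224028536876 [[1.8, 0.0], [2.1, -18.7], [-1.3, -0.2], [-3.7, 29.5]]
stamp [0.5316 0.3513] 53.46031434761586 [[-0.3, -0.3], [-0.3, 0.4], [0.1, 0.4], [0.6, -0.3], [-5.7, 9.0], [5.9, -8.9], [9.6, -12.7], [-10.3, 14.7]]
grip tri [0.5302 0.3521 0.0387]
box [ 0.5492 -0.048 ] 15.865479199066154 [[-1.2, 0.4], [0.7, -0.2], [0.2, -0.2]]
box [ 0.552 -0.048] 15.840064343459257 [[-0.7, 0.2], [0.7, -0.2]]
box [ 0.5503 -0.0481] 15.77896007686771 [[-1.2, 0.1], [0.7, -0.4], [0.2, -0.5], [-0.7, -0.2], [0.7, -0.6]]
obl grip [0.5328 0.0097 0.0466] local [-0.0012  0.0604  0.0466] err [-0.1215 -0.0016]
twin grip [ 0.549 -0.042  0.052] local [0.0004 0.0063 0.052 ] err [-0.0437  0.0004]
frontlip [ 0.6543 -0.0181  0.2058] local [0.1082 0.0006 0.2058] err [-0.4408  0.0036]
leftlip [0.6036 0.0892 0.1143] local [0.0886 0.1176 0.1143] err [0.4327 0.0178]
rightlip [ 0.658  -0.1435  0.1186] local [ 0.0777 -0.1211  0.1186] err [-0.4301  0.0268]
```

```bash
cat > plan.py <<'E'
# python3 plan.py N grip  x y z heading_of_tool_y [pitch: tilt, deg, about tool x after heading]
from h import *; import sys
from scipy.spatial.transform import Rotation as R
def down(h,tilt=0,tilty=0):
    y=np.array([np.cos(np.radians(h)),np.sin(np.radians(h)),0]);z=np.array([0,0,-1.]);x=np.cross(y,z)
    return np.c_[x,y,z]@R.from_euler("xy",[tilt,tilty],degrees=True).as_matrix()
def plan(n,g,p,M):
    s=env.state();p0=s["tool_pos"];M0=s["tool_rot"]
    rv=R.from_matrix(M0.T@M).as_rotvec(); d=(np.array(p)-p0)/n; M1=M0.copy();out=[]
    for i in range(n):
        t=M1.T@d*100; r=np.degrees(rv)/n; out.append(" ".join("%g"%v for v in [*t.round(2),*r.round(1),g])); M1=M1@R.from_rotvec(rv/n).as_matrix()
    print("; ".join(out)); print("total cm",((np.array(p)-p0)*100).round(2),"turn",np.degrees(rv).round(1))
if __name__=="__main__":
    a=[float(v) for v in sys.argv[1:]]; plan(int(a[0]),a[1],a[2:5],down(*a[5:]))
E
python3 plan.py 8 0.6 0.531 0.3515 0.12 52.5
```

```text
-4.76 -1.11 1.56 -0 0 2.2 0.6; -4.8 -0.93 1.56 -0 0 2.2 0.6; -4.83 -0.74 1.56 -0 0 2.2 0.6; -4.86 -0.55 1.56 -0 0 2.2 0.6; -4.88 -0.37 1.56 -0 0 2.2 0.6; -4.89 -0.18 1.56 -0 0 2.2 0.6; -4.89 0.01 1.56 -0 0 2.2 0.6; -4.89 0.2 1.56 -0 0 2.2 0.6
total cm [ 32.83 -21.27 -12.45] turn [-0.1  0.  17.7]
```

Call:
move_arm --rows "-4.7 -1.1 1.2 0 0 2.2 0.6; -4.7 -0.9 1.2 0 0 2.2 0.6; -4.8 -0.7 1.2 0 0 2.2 0.6; -4.8 -0.5 1.2 0 0 2.2 0.6; -4.8 -0.4 1.2 0 0 2.2 0.6; -4.8 -0.2 1.2 0 0 2.2 0.6; -4.8 0 1.2 0 0 2.2 0.6; -4.8 0.2 1.2 0 0 2.2 0.6"

```text
t: 0.9
tool_pos: [0.5276, 0.3544, 0.1484]
tool_rot: [[-0.794, 0.608, -0.001], [0.608, 0.794, -0.0], [0.0, -0.001, -1.0]]
wrist_force: [-0.0, -0.2, -0.1]
opening: 0.601
grasp_force: 0.0
```

```bash
python3 plan.py 4 0.6 0.531 0.3515 0.1 52.5
```

```text
-0.11 -0.01 1.21 -0 -0 0 0.6; -0.11 -0.01 1.21 -0 -0 0 0.6; -0.11 -0.01 1.21 -0 -0 0 0.6; -0.11 -0.01 1.21 -0 -0 0 0.6
total cm [ 0.34 -0.29 -4.84] turn [-0.  -0.   0.1]
```

Call:
move_arm --rows "-0.4 0 3 0 0 0 0.6; 0 0 3 0 0 0 0.6; 0 0 3 0 0 0 0.6; 0 0 1.9 0 0 0 0.6; 0 0 0.9 0 0 0 0.6; 0 0 0 0 0 0 0; 0 0 0 0 0 0 0; 0 0 0 0 0 0 0"

```text
t: 1.7
tool_pos: [0.5305, 0.3541, 0.0329]
tool_rot: [[-0.795, 0.607, 0.002], [0.607, 0.795, 0.001], [-0.001, 0.002, -1.0]]
wrist_force: [0.8, -0.3, -2.1]
opening: 0.178
grasp_force: 59.0
```

Call:
move_arm --rows "0 0 0 0 0 0 0; 0 0 0 0 0 0 0; 0 0 -1 0 0 0 0; 0 0 -3 0 0 0 0; 0 0 -4 0 0 0 0; 0 0 -4 0 0 0 0; 0 0 0 0 0 0 0; 0 0 0 0 0 0 0"

```text
t: 2.5
tool_pos: [0.5302, 0.3538, 0.1528]
tool_rot: [[-0.795, 0.607, 0.002], [0.607, 0.795, 0.001], [-0.001, 0.002, -1.0]]
wrist_force: [-0.3, 0.2, -2.9]
opening: 0.176
grasp_force: 59.1
```

```bash
python3 - <<'E'
from h import *
a=get_image("top");b=get_image("scene");np.savez("top1.npz",**a);np.savez("scene1.npz",**b)
s=env.state();print(s["tool_pos"],s["tool_rot"],s["wrist_force"])
ut=proj(a,s["tool_pos"])[0];us=proj(b,s["tool_pos"])[0];print(ut,us)
ox=[int(v)-28 for v in ut];oy=[int(v)-28 for v in us];print(ox,oy)
cv2.imwrite("pics/held.png",np.hstack([crop(a,*ox,56,56,7),crop(b,*oy,56,56,7)]))
E
python3 plan.py 8 0 0.5647 -0.0991 0.13 15.8
```

```text
[0.5286244  0.35279445 0.15009537] [[-7.94878726e-01  6.06765246e-01 -1.93582907e-03]
 [ 6.06767868e-01  7.94878025e-01 -1.29604932e-03]
 [ 7.52350300e-04 -2.20480091e-03 -9.99997286e-01]] [ 0.21568455  0.14823551 -2.01108863]
[179.26469057 183.01460082] [330.00692577 179.98823748]
[151, 155] [302, 151]
-3.79 -4.22 0.26 -0 -0 4.6 0; -4.11 -3.9 0.26 -0 -0 4.6 0; -4.41 -3.56 0.26 -0 -0 4.6 0; -4.68 -3.19 0.25 -0 -0 4.6 0; -4.92 -2.8 0.25 -0 -0 4.6 0; -5.13 -2.4 0.25 -0 -0 4.6 0; -5.31 -1.98 0.25 -0 -0 4.6 0; -5.45 -1.55 0.25 -0 -0 4.6 0
total cm [  3.61 -45.19  -2.01] turn [-0.1 -0.  36.8]
```

View pics/held.png

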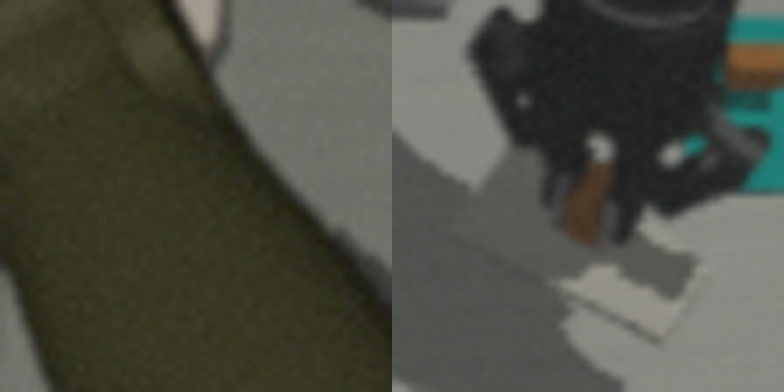

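```bash
python3 plan.py 8 0 0.510 -0.02 0.16 15.8
```

```text
-2.64 -3.85 -0.12 -0 -0 4.6 0; -2.94 -3.62 -0.12 -0 -0 4.6 0; -3.22 -3.37 -0.12 -0 -0 4.6 0; -3.48 -3.1 -0.12 -0 -0 4.6 0; -3.72 -2.81 -0.12 -0 -0 4.6 0; -3.94 -2.51 -0.12 -0 -0 4.6 0; -4.12 -2.18 -0.12 -0 -0 4.6 0; -4.29 -1.84 -0.12 -0 -0 4.6 0
total cm [ -1.86 -37.28   0.99] turn [-0.1 -0.  36.8]
```

Call:
move_arm --rows "-2.6 -3.9 -0.1 0 0 4.6 0; -2.9 -3.6 -0.1 0 0 4.6 0; -3.2 -3.4 -0.1 0 0 4.6 0; -3.5 -3.1 -0.1 0 0 4.6 0; -3.7 -2.8 -0.1 0 0 4.6 0; -3.9 -2.5 -0.1 0 0 4.6 0; -4.1 -2.2 -0.1 0 0 4.6 0; -4.3 -1.8 -0.1 0 0 4.6 0"

```text
t: 3.4
tool_pos: [0.5081, -0.0202, 0.1576]
tool_rot: [[-0.27, 0.963, -0.003], [0.963, 0.27, 0.0], [0.001, -0.003, -1.0]]
wrist_force: [0.9, -0.1, -2.1]
opening: 0.178
grasp_force: 59.3
```

```bash
python3 plan.py 4 0 0.5644 -0.098 0.125 15.8
```

```text
-2.25 0.83 0.81 -0 -0 -0 0; -2.25 0.83 0.81 -0 -0 -0 0; -2.26 0.83 0.81 -0 -0 -0 0; -2.26 0.83 0.81 -0 -0 -0 0
total cm [ 5.63 -7.78 -3.26] turn [-0.2 -0.1 -0.1]
```

Call:
move_arm --rows "-2.2 0.8 0 0 0 0 0; -2.3 0.8 0 0 0 0 0; -2.2 0.8 0.8 0 0 0 0; -2.2 0.9 1.2 0 0 0 0; 0 0 1.2 0 0 0 0; 0 0 0 0 0 0 0; 0 0 0 0 0 0 0"

```text
t: 4.1
tool_pos: [0.5644, -0.0943, 0.126]
tool_rot: [[-0.273, 0.962, -0.003], [0.962, 0.273, 0.001], [0.002, -0.003, -1.0]]
wrist_force: [-0.5, -0.2, -1.3]
opening: 0.178
grasp_force: 59.4
```

```bash
python3 - <<'E'
from h import *
a=get_image("top");b=get_image("scene")
s=env.state();print(s["tool_pos"],s["wrist_force"])
cv2.imwrite("pics/over.png",np.hstack([crop(a,250,140,75,68,5),crop(b,160,175,80,68,5)]))
E
python3 plan.py 4 0 0.5644 -0.098 0.041 15.8
```

```text
[ 0.56559843 -0.09432973  0.12738338] [-0.03139405 -0.51394438 -1.66940828]
-0.08 -0.05 2.16 -0 -0 0 0; -0.08 -0.05 2.16 -0 -0 0 0; -0.08 -0.05 2.16 -0 -0 0 0; -0.08 -0.05 2.16 -0 -0 0 0
total cm [-0.12 -0.37 -8.64] turn [-0.  -0.   0.1]
```

View pics/over.png

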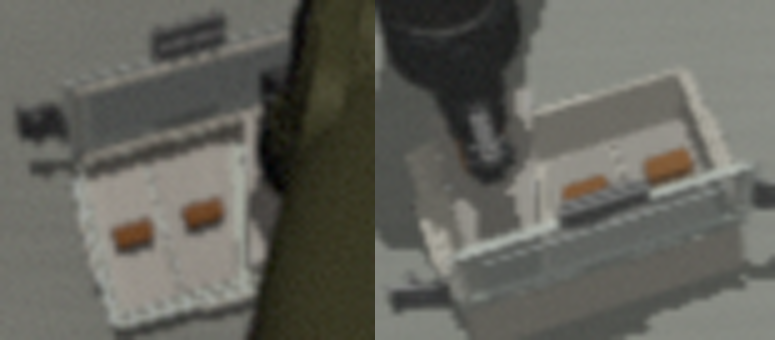

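Call:
move_arm --rows "-0.35 -0.2 0 0 0 0 0; 0 0 2 0 0 0 0; 0 0 2 0 0 0 0; 0 0 1.5 0 0 0 0; 0 0 1 0 0 0 0; 0 0 0.6 0 0 0 0; 0 0 0.5 0 0 0 0; 0 0 0 0 0 0 0"

```text
t: 5.0
tool_pos: [0.5651, -0.099, 0.0512]
tool_rot: [[-0.273, 0.962, -0.0], [0.962, 0.273, 0.0], [0.0, -0.0, -1.0]]
wrist_force: [0.3, 0.6, -1.0]
opening: 0.175
grasp_force: 59.5
```

```bash
python3 - <<'E'
from h import *
b=get_image("scene");s=env.state();print(s["tool_pos"],s["wrist_force"],s["ft_torque"])
b2=get_image("scene");print(env.state()["tool_pos"])
cv2.imwrite("pics/in.png",crop(b,160,175,80,68,9))
E
```

```text
[ 0.56530766 -0.09901397  0.05158258] [ 0.35323041 -0.05063601 -2.23088678] [-0.03779008 -0.00965181  0.02659997]
[ 0.56553435 -0.09905297  0.05181889]
```

Call:
move_arm --rows "0 0 0.5 0 0 0 0; 0 0 0.4 0 0 0 0; 0 0 0.2 0 0 0 0; 0 0 0 0 0 0 0"

```text
t: 5.5
tool_pos: [0.5647, -0.0989, 0.0398]
tool_rot: [[-0.273, 0.962, -0.001], [0.962, 0.273, 0.0], [0.0, -0.001, -1.0]]
wrist_force: [-1.3, -0.4, -2.0]
opening: 0.172
grasp_force: 59.5
```

Call:
move_arm --rows "0 0 0.1 0 0 0 0; 0 0 0.1 0 0 0 0; 0 0 0.1 0 0 0 0; 0 0 0 0 0 0 0"

```text
t: 5.9
tool_pos: [0.5651, -0.0989, 0.0372]
tool_rot: [[-0.273, 0.962, -0.0], [0.962, 0.273, 0.0], [0.0, -0.0, -1.0]]
wrist_force: [-0.5, 0.5, -1.6]
opening: 0.176
grasp_force: 59.5
```

Call:
move_arm --rows "0 0 0.1 0 0 0 0; 0 0 0 0 0 0 0.45; 0 0 0 0 0 0 0.45; 0 0 0 0 0 0 0.45; 0 0 -1.5 0 0 0 0.45; 0 0 -3 0 0 0 0.45; 0 0 -4 0 0 0 0.45; 0 0 -5 0 0 0 0.45"

```text
t: 6.7
tool_pos: [0.5637, -0.0987, 0.1712]
tool_rot: [[-0.273, 0.962, -0.003], [0.962, 0.273, 0.001], [0.001, -0.003, -1.0]]
wrist_force: [1.1, -0.2, -0.2]
opening: 0.448
grasp_force: 0.0
```

```bash
python3 - <<'E'
from h import *
a=get_image("top");b=get_image("scene")
s=env.state();print(s["tool_pos"],s["wrist_force"])
cv2.imwrite("pics/placed.png",np.hstack([crop(a,250,140,75,68,5),crop(b,160,175,80,68,5)]))
E
```

```text
[ 0.56951954 -0.09974967  0.1784945 ] [ 0.92640284 -0.32395386  0.76582452]
```

View pics/placed.png

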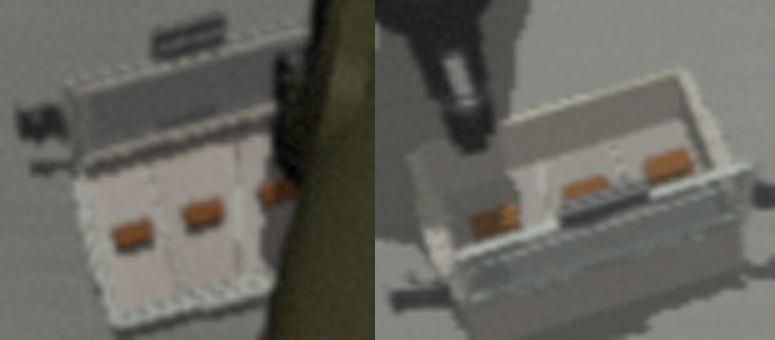

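The stamp sits flat in the gap with its slant against the twin's. Next I'll go over the lid near its -y corner and push it from behind.

```bash
cat > lp.py <<'E'
# N grip lx ly lz dheading [tilt tilty]  : box-local target
import sys; from plan import *
B=(.5503,-.0481,np.radians(15.8))
def w(p): c,s=np.cos(B[2]),np.sin(B[2]); return [B[0]+c*p[0]-s*p[1],B[1]+s*p[0]+c*p[1],p[2]]
def l(p): c,s=np.cos(B[2]),np.sin(B[2]);x,y=p[0]-B[0],p[1]-B[1]; return np.array([c*x+s*y,-s*x+c*y,p[2]])
if __name__=="__main__":
    a=[float(v) for v in sys.argv[1:]]; print("local now",l(env.state()["tool_pos"]).round(4)); plan(int(a[0]),a[1],w(a[2:5]),down(15.8+a[5],*a[6:]))
E
python3 lp.py 1 0 0.14 -0.072 0.225 0
```

```text
local now [ 0.0044 -0.0549  0.1785]
-1.74 13.6 -4.5 0.6 0.3 0 0
total cm [13.51  2.05  4.65] turn [0.6 0.3 0. ]
```

Call:
move_arm --rows "0 0 -3 0 0 0 0; -0.5 0 -1.6 0 0 0 0; -0.5 4 0 0 0 0 0; -0.4 5 0 0 0 0 0; -0.3 4.6 0 0 0 0 0; 0 0 4 0 0 0 0; 0 0 1.3 0 0 0 0; 0 0 0 0 0 0 0"

```text
t: 7.6
tool_pos: [0.6973, -0.0779, 0.1604]
tool_rot: [[-0.273, 0.962, -0.008], [0.962, 0.273, 0.001], [0.003, -0.007, -1.0]]
wrist_force: [-0.1, 0.0, -0.1]
opening: -0.0
grasp_force: 0.0
```

```bash
python3 - <<'E'
from lp import *
a=get_image("top");b=get_image("scene")
s=env.state();print(l(s["tool_pos"]),s["wrist_force"],s["opening"])
cv2.imwrite("pics/behind.png",np.hstack([crop(a,250,130,75,78,5),crop(b,150,165,85,78,5)]))
E
```

```text
[ 0.13498734 -0.06968604  0.16446104] [ 0.58722622 -0.48927305  0.47098207] 0.00047779833416797973
```

View pics/behind.png

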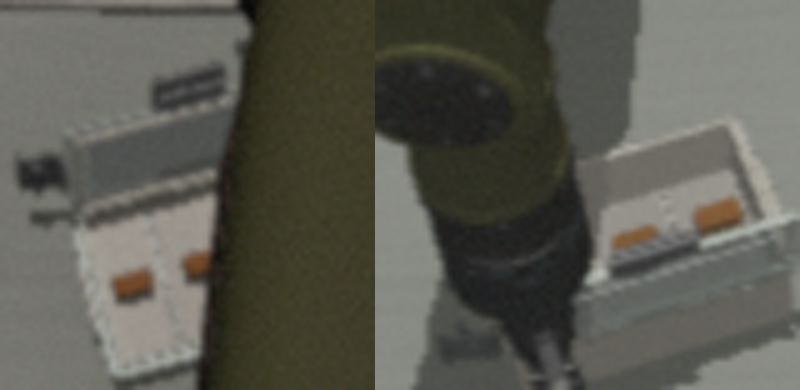

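The finger is behind the lid and clear of the front clip, so I'll push it over.

Call:
move_arm --rows "0 -1.5 0 0 0 0 0; 0 -1.2 0 0 0 0 0; 0 -1.2 0 0 0 0 0; 0 -1.2 0 0 0 0 0; 0 -1.2 0 0 0 0 0; 0 -1.2 0 0 0 0 0; 0 -1.2 0 0 0 0 0"

```text
t: 8.4
tool_pos: [0.6166, -0.1024, 0.1667]
tool_rot: [[-0.273, 0.962, 0.003], [0.962, 0.273, -0.0], [-0.001, 0.003, -1.0]]
wrist_force: [0.9, -0.9, -0.1]
opening: 0.001
grasp_force: 0.3
```

Call:
move_arm --rows "0 -1.2 0.3 0 0 0 0; 0 -1.2 0.3 0 0 0 0; 0 -1.2 0.4 0 0 0 0; 0 -1.2 0.4 0 0 0 0; 0 0 0 0 0 0 0; 0 0 0 0 0 0 0"

```text
t: 9.0
tool_pos: [0.5708, -0.1153, 0.1515]
tool_rot: [[-0.273, 0.962, 0.002], [0.962, 0.273, -0.0], [-0.001, 0.002, -1.0]]
wrist_force: [0.5, 0.4, -1.0]
opening: -0.001
grasp_force: 0.0
```

```bash
python3 - <<'E'
from lp import *
a=get_image("top");b=get_image("scene")
s=env.state();print(l(s["tool_pos"]),s["wrist_force"],s["opening"])
cv2.imwrite("pics/lid.png",np.hstack([crop(a,250,130,75,78,5),crop(b,150,165,85,78,5)]))
E
```

```text
[ 0.0020374  -0.07028824  0.15120063] [-0.32272703 -0.06258856  0.00872293] -0.0013941286634174552
```

View pics/lid.png

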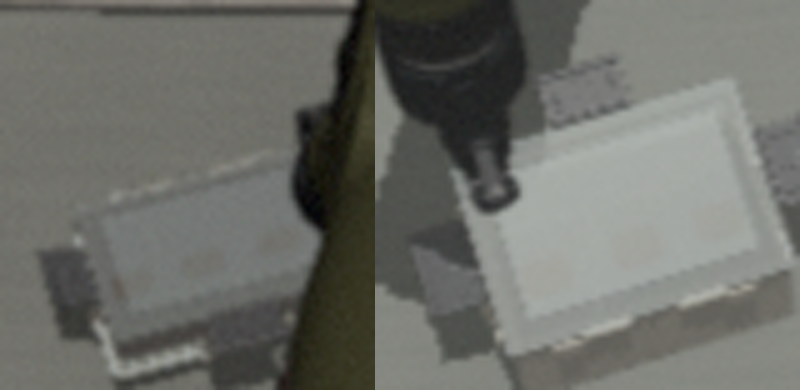

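The lid has closed; the top frame was taken while it was still falling. Next is the right clip, with the finger descending just outside its hinge line.

```bash
python3 lp.py 2 0 -0.002 -0.125 0.12 0
```

```text
local now [ 0.002  -0.0703  0.1512]
-2.73 -0.21 1.56 0 0 0 0; -2.73 -0.2 1.56 0 0 0 0
total cm [ 1.1  -5.37 -3.12] turn [0.1 0.  0. ]
```

Call:
move_arm --rows "-2.7 -0.2 1.5 0 0 0 0; -2.8 -0.2 1.5 0 0 0 0; 0 0 2 0 0 0 0; 0 0 1.5 0 0 0 0; 0 0 1.2 0 0 0 0; 0 0 1.2 0 0 0 0; 0 0 1.2 0 0 0 0; 0 0 1.2 0 0 0 0"

```text
t: 9.9
tool_pos: [0.5822, -0.1691, 0.0368]
tool_rot: [[-0.273, 0.962, 0.001], [0.962, 0.273, -0.0], [-0.001, 0.001, -1.0]]
wrist_force: [0.9, -0.1, 0.4]
opening: 0.004
grasp_force: 0.1
```

```bash
cat > st.py <<'E'
from lp import *
s=env.state();F=s["wrist_force"];print(s["t"],l(s["tool_pos"]).round(4),"Flocal",(l(F+[B[0],B[1],0])).round(1))
E
python3 st.py
```

```text
9.9 [-0.0022 -0.1251  0.0368] Flocal [ 0.8 -0.4  0.4]
```

Call:
move_arm --rows "0.3 0 0 0 0 0 0; 0.3 0 0 0 0 0 0; 0.2 0 0 0 0 0 0; 0 0 0 0 0 0 0"

```text
t: 10.3
tool_pos: [0.5798, -0.1635, 0.0374]
tool_rot: [[-0.272, 0.962, 0.0], [0.962, 0.272, -0.005], [-0.005, -0.001, -1.0]]
wrist_force: [0.6, -6.8, -5.4]
opening: 0.002
grasp_force: 3.8
```

Call:
move_arm --rows "0.15 0 0 0 0 0 0; 0.15 0 0 0 0 0 0; 0 0 0 0 0 0 0"

```text
t: 10.6
tool_pos: [0.5789, -0.158, 0.0378]
tool_rot: [[-0.273, 0.962, 0.001], [0.962, 0.273, 0.001], [0.0, 0.001, -1.0]]
wrist_force: [-0.5, 0.4, -0.2]
opening: -0.003
grasp_force: 0.0
```

Call:
move_arm --rows "0.15 0 0 0 0 0 0; 0.15 0 0 0 0 0 0; 0 0 0 0 0 0 0"

```text
t: 10.9
tool_pos: [0.5783, -0.1561, 0.0377]
tool_rot: [[-0.273, 0.962, 0.001], [0.962, 0.273, -0.002], [-0.002, 0.0, -1.0]]
wrist_force: [0.5, -3.6, 0.8]
opening: 0.002
grasp_force: 1.8
```

Call:
move_arm --rows "0.2 0 0 0 0 0 0; 0.2 0 0 0 0 0 0; 0 0 0 0 0 0 0"

```text
t: 11.2
tool_pos: [0.5781, -0.1555, 0.0378]
tool_rot: [[-0.271, 0.962, 0.002], [0.962, 0.271, -0.008], [-0.008, -0.0, -1.0]]
wrist_force: [2.9, -14.1, -4.2]
opening: -0.003
grasp_force: 6.8
```

```bash
python3 st.py
```

```text
11.2 [-0.0024 -0.1109  0.0378] Flocal [ -1.1 -14.3  -4.2]
```

Call:
move_arm --rows "-1.5 0 0 0 0 0 0; -1 0 -2 0 0 0 0; 0 0 -4 0 0 0 0; 0 -2 -2 0 0 0 0; 3 -2 0 0 0 0 0; 3.5 -2 0 0 0 0 0; 3.8 -2 0 0 0 0 0; 3 -1 0 0 0 0 0"

```text
t: 12.0
tool_pos: [0.4579, -0.0709, 0.117]
tool_rot: [[-0.273, 0.962, -0.002], [0.962, 0.273, 0.002], [0.003, -0.001, -1.0]]
wrist_force: [-0.8, 0.2, 0.9]
opening: -0.004
grasp_force: 0.0
```

```bash
python3 lp.py 1 0 -0.097 0 0.115 0
```

```text
local now [-0.0951  0.0032  0.117 ]
-0.32 -0.19 0.2 -0.1 -0.2 0 0
total cm [-0.1  -0.36 -0.2 ] turn [-0.1 -0.2  0. ]
```

Call:
move_arm --rows "-0.3 -0.2 1 0 0 0 0; 0 0 1.2 0 0 0 0; 0 0 1.2 0 0 0 0; 0 0 1.2 0 0 0 0; 0 0 1.2 0 0 0 0; 0 0 1.2 0 0 0 0; 0 0 1 0 0 0 0; 0 0 0 0 0 0 0"

```text
t: 12.8
tool_pos: [0.4588, -0.0759, 0.0358]
tool_rot: [[-0.273, 0.962, -0.002], [0.962, 0.273, 0.0], [0.001, -0.002, -1.0]]
wrist_force: [0.9, -0.2, -0.5]
opening: -0.002
grasp_force: 0.0
```

```bash
python3 st.py
```

```text
12.8 [-0.0956 -0.0018  0.0358] Flocal [ 0.8 -0.5 -0.5]
```

Call:
move_arm --rows "0 0.3 0 0 0 0 0; 0 0.2 0 0 0 0 0; 0 0 0 0 0 0 0"

```text
t: 13.1
tool_pos: [0.465, -0.0745, 0.0375]
tool_rot: [[-0.273, 0.962, 0.001], [0.962, 0.273, -0.0], [-0.0, 0.001, -1.0]]
wrist_force: [0.4, -0.9, 0.3]
opening: 0.001
grasp_force: 0.0
```

Call:
move_arm --rows "0 0.2 0 0 0 0 0; 0 0.15 0 0 0 0 0; 0 0 0 0 0 0 0"

```text
t: 13.4
tool_pos: [0.4671, -0.0737, 0.0373]
tool_rot: [[-0.273, 0.962, -0.001], [0.962, 0.273, -0.001], [-0.0, -0.002, -1.0]]
wrist_force: [-3.5, -1.0, 3.4]
opening: -0.001
grasp_force: 2.5
```

Call:
move_arm --rows "0 0.15 0 0 0 0 0; 0 0.15 0 0 0 0 0; 0 0 0 0 0 0 0"

```text
t: 13.7
tool_pos: [0.4673, -0.0737, 0.0371]
tool_rot: [[-0.272, 0.962, -0.006], [0.962, 0.272, -0.003], [-0.001, -0.006, -1.0]]
wrist_force: [-11.5, -4.2, 12.6]
opening: 0.001
grasp_force: 7.6
```

Call:
move_arm --rows "0 0.15 0 0 0 0 0; 0 0.15 0 0 0 0 0; 0 0 0 0 0 0 0"

```text
t: 14.0
tool_pos: [0.4674, -0.0736, 0.0368]
tool_rot: [[-0.272, 0.962, -0.011], [0.962, 0.272, -0.004], [-0.001, -0.012, -1.0]]
wrist_force: [-20.6, -7.9, 19.7]
opening: -0.004
grasp_force: 12.0
```

Call:
move_arm --rows "0 -0.6 0 0 0 0 0; 0 -1 0 0 0 0 0; 0 -2 -2 0 0 0 0; 0 -2 -4 0 0 0 0; 0 -2 -4 0 0 0 0; 0 -2 -2 0 0 0 0; 0 0 0 0 0 0 0"

```text
t: 14.7
tool_pos: [0.3816, -0.0988, 0.16]
tool_rot: [[-0.272, 0.962, 0.005], [0.962, 0.272, -0.001], [-0.002, 0.005, -1.0]]
wrist_force: [0.6, 0.2, -0.3]
opening: 0.004
grasp_force: 0.0
```

```bash
python3 - <<'E'
from lp import *
a=get_image("top");b=get_image("scene")
s=env.state();print(l(s["tool_pos"]))
cv2.imwrite("pics/front.png",np.hstack([crop(a,250,140,75,78,5),crop(b,150,165,85,78,5)]))
np.savez("topf.npz",**a);np.savez("scenef.npz",**b)
E
```

```text
[-0.17562733 -0.00242247  0.15751985]
```

View pics/front.png

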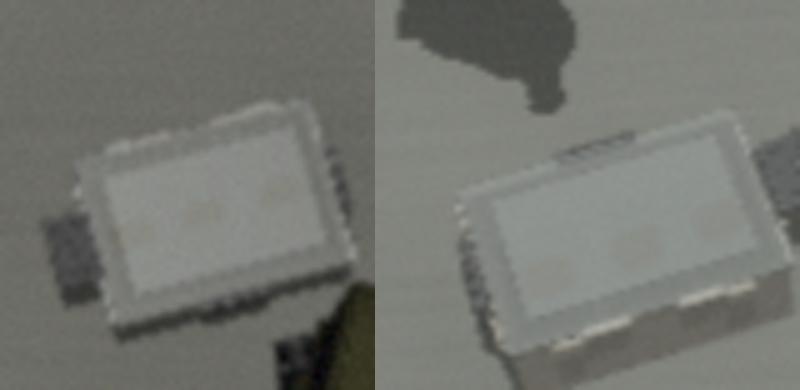

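```bash
python3 - <<'E'
from lp import *
for n in("top","scene"):
    d=np.load(n+"f.npz")
    for k,ang in(("shut",0),("hook",.35)):
        for s,(hx,hy,ox,oy) in(("front",(-.066,0,-1,0)),("right",(-.002,-.094,0,-1))):
            # outer corner of lip: 30 along, 9 out
            o=.030*np.sin(ang)+.009*np.cos(ang);z=.060-.030*np.cos(ang)+.009*np.sin(ang)
            print(n,k,s,proj(d,w([hx+ox*o,hy+oy*o,z]))[0].round(1))
    # profiles outward along front normal / right normal at z .03
    g=cv2.cvtColor(d["frame"],cv2.COLOR_RGB2GRAY)
    for s,(hx,hy,ox,oy) in(("front",(-.066,0,-1,0)),("right",(-.002,-.094,0,-1))):
        pr=[]
        for o in np.arange(-.012,.031,.002):
            v=[]
            for tt in np.linspace(-.02,.02,21):
                u=proj(d,w([hx+ox*o+(oy!=0)*tt,hy+oy*o+(ox!=0)*tt,.03]))[0].astype(np.float32)
                v.append(cv2.getRectSubPix(g,(1,1),(float(u[0]),float(u[1])))[0,0])
            pr.append(int(np.mean(v)))
        print(n,s,"from -12mm step2",pr)
E
```

```text
top shut front [296.8 201.7]
top shut right [317.9 175.8]
top hook front [297.6 204.1]
top hook right [320.6 174.9]
top front from -12mm step2 [121, 120, 117, 109, 99, 88, 78, 68, 56, 49, 49, 55, 64, 78, 92, 101, 105, 106, 106, 106, 105, 105]
top right from -12mm step2 [116, 113, 112, 114, 116, 116, 113, 104, 92, 84, 81, 83, 89, 95, 99, 101, 102, 102, 102, 102, 102, 102]
scene shut front [193.8 197.6]
scene shut right [168.4 225.5]
scene hook front [192.8 194.4]
scene hook right [165.1 225.7]
scene front from -12mm step2 [145, 145, 145, 145, 145, 145, 144, 144, 141, 136, 133, 132, 131, 130, 126, 122, 120, 116, 109, 110, 118, 125]
scene right from -12mm step2 [131, 132, 131, 126, 116, 105, 98, 89, 86, 90, 104, 119, 126, 127, 127, 127, 127, 127, 127, 127, 127, 127]
```

```bash
python3 -c "
from h import *
print(env.state()['q'])"
```

```text
[-1.44489977e+01 -8.77665906e-01 -3.68732185e+01  5.38555548e+01
  2.97864692e-02  5.97318419e+01]
```

Call:
move_arm --rows "0 3 0 0 0 -8.5 0; 0 0 0 0 0 -8.5 0; 0 0 0 0 0 -8.5 0; 0 0 0 0 0 -8.5 0; 0 0 0 0 0 -8.5 0; 0 0 0 0 0 -8.5 0; 0 0 0 0 0 -8.5 0; 0 0 0 0 0 -8.5 0"

```text
t: 15.6
tool_pos: [0.4102, -0.0894, 0.1555]
tool_rot: [[-0.995, 0.1, -0.002], [0.1, 0.995, 0.001], [0.002, 0.001, -1.0]]
wrist_force: [0.0, 0.4, -1.1]
opening: -0.003
grasp_force: 0.0
```

Call:
move_arm --rows "0 0 0 0 0 -8 0; 0 0 0 0 0 -8 0; 0 0 0 0 0 -6 0; 0 0 0 0 0 0 0"

```text
t: 16.0
tool_pos: [0.4101, -0.0895, 0.1557]
tool_rot: [[-0.962, -0.274, -0.002], [-0.274, 0.962, 0.001], [0.002, 0.001, -1.0]]
wrist_force: [0.5, 0.1, -0.7]
opening: -0.0
grasp_force: 0.0
```

```bash
python3 lp.py 4 0 -0.102 0 0.036 90
```

```text
local now [-0.1462 -0.0016  0.1557]
-1.11 0.04 2.99 0 -0 0 0; -1.11 0.04 2.99 0 -0 0 0; -1.11 0.04 2.99 0 -0 0 0; -1.11 0.04 2.99 0 -0 0 0
total cm [  4.21   1.36 -11.97] turn [ 0.1 -0.1  0.1]
```

Call:
move_arm --rows "-2 0.1 3 0 0 0 0; -2.7 0 2 0 0 0 0; 0 0 2 0 0 0 0; 0 0 2 0 0 0 0; 0 0 1.5 0 0 0 0; 0 0 1.5 0 0 0 0; 0 0 0 0 0 0 0"

```text
t: 16.7
tool_pos: [0.4531, -0.0755, 0.0346]
tool_rot: [[-0.963, -0.271, -0.005], [-0.271, 0.963, 0.001], [0.004, 0.002, -1.0]]
wrist_force: [0.3, 0.4, 0.5]
opening: 0.001
grasp_force: 0.0
```

Call:
move_arm --rows "-0.3 0 0 0 0 0 0; -0.3 0 0 0 0 0 0; 0 0 0 0 0 0 0"

```text
t: 17.0
tool_pos: [0.4623, -0.0745, 0.0381]
tool_rot: [[-0.962, -0.273, 0.002], [-0.273, 0.962, -0.0], [-0.002, -0.001, -1.0]]
wrist_force: [0.1, -0.6, -0.0]
opening: -0.0
grasp_force: 0.0
```

Call:
move_arm --rows "-0.2 0 0 0 0 0 0; -0.2 0 0 0 0 0 0; 0 0 0 0 0 0 0"

```text
t: 17.3
tool_pos: [0.4653, -0.0734, 0.0376]
tool_rot: [[-0.962, -0.273, 0.001], [-0.273, 0.962, -0.0], [-0.001, -0.0, -1.0]]
wrist_force: [0.6, 0.1, 0.2]
opening: 0.004
grasp_force: 0.0
```

```bash
python3 st.py
```

```text
17.3 [-0.0887 -0.0012  0.0376] Flocal [ 0.6 -0.1  0.2]
```

Call:
move_arm --rows "-0.2 0 0 0 0 0 0; -0.2 0 0 0 0 0 0; 0 0 0 0 0 0 0"

```text
t: 17.6
tool_pos: [0.4675, -0.0725, 0.0371]
tool_rot: [[-0.962, -0.273, -0.002], [-0.273, 0.962, -0.001], [0.002, -0.0, -1.0]]
wrist_force: [-4.0, -0.9, 1.1]
opening: 0.001
grasp_force: 2.0
```

Call:
move_arm --rows "-0.2 0 0 0 0 0 0; -0.15 0 0 0 0 0 0; 0 0 0 0 0 0 0"

```text
t: 17.9
tool_pos: [0.468, -0.0723, 0.0366]
tool_rot: [[-0.962, -0.272, -0.007], [-0.272, 0.962, -0.003], [0.007, -0.001, -1.0]]
wrist_force: [-11.1, -3.5, 9.0]
opening: -0.003
grasp_force: 6.1
```

```bash
python3 st.py
```

```text
17.9 [-0.0858 -0.0008  0.0366] Flocal [-11.7  -0.3   9. ]
```

Call:
move_arm --rows "-0.2 0 0 0 0 0 0; -0.1 0 0 0 0 0 0; 0 0 0 0 0 0 0"

```text
t: 18.2
tool_pos: [0.4683, -0.072, 0.0361]
tool_rot: [[-0.962, -0.272, -0.011], [-0.272, 0.962, -0.004], [0.012, -0.001, -1.0]]
wrist_force: [-18.0, -7.2, 12.8]
opening: 0.003
grasp_force: 9.2
```

Call:
move_arm --rows "1 0 0 0 0 0 0; 2 0 0 0 0 0 0; 1 0 -4 0 0 0 0; 0 0 -4 0 0 8.5 0; 0 0 -1 0 0 8.5 0; 0 0 0 0 0 8.5 0; 0 0 0 0 0 8.5 0; 0 0 0 0 0 8.5 0"

```text
t: 19.0
tool_pos: [0.4372, -0.0814, 0.1278]
tool_rot: [[-0.891, 0.454, 0.002], [0.454, 0.891, 0.0], [-0.002, 0.001, -1.0]]
wrist_force: [0.5, -0.4, 0.1]
opening: -0.001
grasp_force: 0.0
```

```bash
python3 lp.py 8 0 -0.08 0.13 0.12 0
```

```text
local now [-0.1179 -0.0012  0.1278]
0.77 1.52 0.1 0 0 5.9 0; 0.92 1.44 0.1 0 0 5.9 0; 1.06 1.34 0.1 0 0 5.9 0; 1.19 1.22 0.1 0 0 5.9 0; 1.31 1.09 0.1 0 0 5.9 0; 1.42 0.95 0.1 0 0 5.9 0; 1.51 0.8 0.1 0 0 5.9 0; 1.58 0.64 0.1 0 0 5.9 0
total cm [ 0.07 13.66 -0.78] turn [ 0.1  0.1 47.2]
```

Call:
move_arm --rows "0.8 1.5 0 0 0 5.9 0; 0.9 1.4 0 0 0 5.9 0; 1.1 1.3 0 0 0 5.9 0; 1.2 1.2 0 0 0 5.9 0; 1.3 1.1 0 0 0 5.9 0; 1.4 0.9 0 0 0 5.9 0; 1.5 0.8 0 0 0 5.9 0; 1.6 0.6 0 0 0 5.9 0"

```text
t: 19.8
tool_pos: [0.4352, 0.055, 0.1276]
tool_rot: [[-0.274, 0.962, 0.002], [0.962, 0.274, 0.001], [0.001, 0.002, -1.0]]
wrist_force: [-0.3, 0.1, -0.1]
opening: -0.001
grasp_force: 0.0
```

```bash
python3 lp.py 3 0 -0.002 0.125 0.1 0
```

```text
local now [-0.0827  0.1305  0.1276]
-0.19 2.69 0.92 0 -0 0 0; -0.19 2.69 0.92 0 -0 0 0; -0.19 2.69 0.92 0 -0 0 0
total cm [ 7.91  1.67 -2.76] turn [ 0.1 -0.   0.1]
```

Call:
move_arm --rows "-0.2 2.7 0.3 0 0 0 0; -0.2 2.7 0.3 0 0 0 0; -0.2 2.7 1.5 0 0 0 0; 0 0 1.4 0 0 0 0; 0 0 1.4 0 0 0 0; 0 0 1.4 0 0 0 0; 0 0 1.4 0 0 0 0; 0 0 1.4 0 0 0 0"

```text
t: 20.6
tool_pos: [0.515, 0.0713, 0.0361]
tool_rot: [[-0.278, 0.96, 0.002], [0.96, 0.278, 0.002], [0.001, 0.002, -1.0]]
wrist_force: [0.0, 0.6, 0.5]
opening: 0.002
grasp_force: 0.5
```

Call:
move_arm --rows "-0.3 0 0 0 0 0 0; -0.2 0 0 0 0 0 0; 0 0 0 0 0 0 0"

```text
t: 20.9
tool_pos: [0.5145, 0.0671, 0.0359]
tool_rot: [[-0.279, 0.96, -0.002], [0.96, 0.279, 0.003], [0.004, -0.001, -1.0]]
wrist_force: [-2.4, 4.0, -2.4]
opening: 0.001
grasp_force: 2.0
```

```bash
python3 st.py
```

```text
20.9 [-0.0031  0.1206  0.0359] Flocal [-1.2  4.5 -2.4]
```

Call:
move_arm --rows "-0.15 0 0 0 0 0 0; -0.1 0 0 0 0 0 0; 0 0 0 0 0 0 0"

```text
t: 21.2
tool_pos: [0.517, 0.063, 0.0369]
tool_rot: [[-0.278, 0.961, 0.002], [0.961, 0.278, -0.001], [-0.001, 0.001, -1.0]]
wrist_force: [-0.5, -0.1, -0.3]
opening: 0.001
grasp_force: 0.0
```

Call:
move_arm --rows "-0.15 0 0 0 0 0 0; -0.1 0 0 0 0 0 0; 0 0 0 0 0 0 0"

```text
t: 21.5
tool_pos: [0.5171, 0.0618, 0.0366]
tool_rot: [[-0.278, 0.96, 0.0], [0.96, 0.278, 0.002], [0.002, 0.001, -1.0]]
wrist_force: [-0.6, 4.8, 2.4]
opening: 0.003
grasp_force: 2.6
```

Call:
move_arm --rows "-0.15 0 0 0 0 0 0; -0.1 0 0 0 0 0 0; 0 0 0 0 0 0 0"

```text
t: 21.8
tool_pos: [0.5172, 0.0614, 0.0366]
tool_rot: [[-0.279, 0.96, -0.001], [0.96, 0.279, 0.006], [0.006, 0.001, -1.0]]
wrist_force: [-2.5, 11.6, 4.0]
opening: 0.0
grasp_force: 6.0
```

Call:
move_arm --rows "-0.2 0 0 0 0 0 0; 0 0 0 0 0 0 0; 1 0 0 0 0 0 0; 2 0 0 0 0 0 0; 2 0 -3 0 0 0 0; 2 0 -4 0 0 0 0; 3 -2 -4 0 0 0 0; 3 -3 -3 0 0 0 0"

```text
t: 22.6
tool_pos: [0.4385, 0.1659, 0.1746]
tool_rot: [[-0.277, 0.961, 0.004], [0.961, 0.277, -0.001], [-0.002, 0.003, -1.0]]
wrist_force: [0.4, 0.3, -0.2]
opening: -0.0
grasp_force: 0.0
```

Call:
move_arm --rows "3 -3 0 0 0 0 0; 3 -3 0 0 0 0 0; 3 0 0 0 0 0 0; 0 0 0 0 0 0 0; 0 0 0 0 0 0 0"

```text
t: 23.1
tool_pos: [0.3547, 0.235, 0.1724]
tool_rot: [[-0.279, 0.96, 0.001], [0.96, 0.279, -0.001], [-0.002, 0.001, -1.0]]
wrist_force: [0.5, 0.4, -0.3]
opening: 0.0
grasp_force: 0.0
```

```bash
python3 - <<'E'
from lp import *
a=get_image("top");b=get_image("scene")
cv2.imwrite("pics/final.png",np.hstack([crop(a,250,140,75,78,5),crop(b,150,165,85,78,5)]))
E
```

```text
(no output)
```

View pics/final.png

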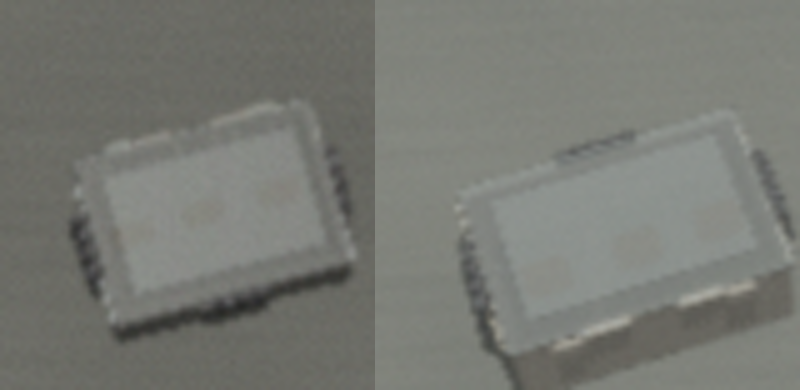

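The lid is flat, all three clips hang straight down and look alike, and the three grips show in a row under the lid. I'm handing it in.

```bash
python3 -c "
from h import *
print(job.close_job())"
```

```text
the job is handed in; nothing more can be done
None
```

The stamp is back flat in the box, the lid is shut and all three clips are pressed home (right, front, left), and the job was handed in at about 23 s; I felt the right and left clips snap, but judged the front one from its hard stop under about 20 N and the final picture.

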